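Slide the reference disc into the water reader's well and start the reading

ROBOT

A 6-joint arm with a two-finger parallel gripper is mounted at the origin on the work surface. World frame = base frame: x ahead of the robot, y to its left, z up, the work surface at z = 0. Lengths are in mm, angles in rad, forces in N, time in s.
With the tool pointing down it reaches from about 350 to 975 mm from the base axis. Payload 7.1 kg.
Tool frame: the origin (TCP) lies on the centre line of the jaws, within the pads' length; the fingertips stand 8 mm ahead of it and the grasp point (between the pads) lies 11 mm behind it; z points along the fingers, x is the direction in which the jaws open and shut, and the axes are right-handed (so a half turn about z gives the same grasp; the last joint's range is limited). The gripper opens to 88 mm and grips with 3 to 60 N. Pads are 20 mm wide; open, the fingers measure 115 mm over their backs; the gripper's body (75 mm by 178 mm) begins 61 mm behind the grasp point.
Start: joints at [-0.019, 0.423, 1.63, -0, 1.089, -0.019], TCP at [624.984, 0.026, 205.275] pointing down, gripper open.
Joint ranges: [-3, 3], [-0.9, 2.11], [0.09, 2.58], [-1.31, 4.45], [0.11, 2.69], [-2.54, 2.54]. Speed limits (rad/s): [2.39, 2.39, 3.01, 3.14, 3.14, 3.14].

INTERFACE

Orientations are given as a rotation vector (axis times angle).
In Python, from workcell import ctrl gives the robot as it stands.
- The arm moves only by the shell command python3 -m handwheel 'ROWS'. ROWS is JSON, a list of rows, each a list of 3 entries, a list of its own where there are three numbers: the turn, a rotation vector about the tool's x, y, z in rad, then the shift along the tool's x, y, z in mm, then the opening, from 0 (shut) to 1 (fully open). In form: [[[ax, ay, az], [tx, ty, tz], jaw], ...]. A call has exactly 10 rows; each row shifts and turns the pose as measured when the row begins, along the tool's axes as they then stand; what a row does not reach is not made up. A row lasts 1/12 s, in which the tool goes at most 41.7 mm and 7.16 degrees, less where a joint would pass 70% of its speed; a pose out of reach is approached as far as the arm can. A call with a gripper value outside its range is refused whole. The fingers move at their own pace and stop on an object; the grip force is fixed at half the most. Time passes only in rows, so rows that do not move let the fingers close, or fill a call up. It gives the time, the measured TCP pose, the force and the opening at its end, in the units of the state.
- ctrl.get_obs(): the state, without advancing time (a new reading comes with each control period).
- ctrl.get_image(name): name is "scene" or "side" or "wrist"; returns a dict with "pixels" (420x560x3 uint8, red, green, blue), "camera_matrix" (3x3 intrinsics, pixels), "rvec" (rotation vector, rad) and "tvec" (3), from world to camera coordinates, as OpenCV has them. Camera axes: x right, y down, z forward; pixel columns grow to the right and rows downward; lengths in mm; the calibration is good to about 2 mm. A picture is of the moment at which its call begins. There is no depth.
- ctrl.close_job(): hands the job in, once; it reports no verdict.
Trained networks look in a picture, given as the dict that the camera call returned (one of the last four; its "shot" number tells which), for a name from the list of things; names that differ only in an ending like _2 or _b are one class to them, and where a whole thing is asked for, a point or a joint stands for the part that bears it (a point fixed in the world has none). Each returns a list of dicts, best first, with "score" (0 to 1); they miss things now and then, are a little off and sometimes report something else, mostly with a low value. They report only what shows in the picture. A call takes as long as a camera call. They do not tell look-alikes from the thing itself.
- ctrl.look_for(picture, query): "position" ([x, y, z] in mm, in the coordinates of the camera as it stood for that picture, good to about 4 mm: the middle of the surface that is visible of it).
- ctrl.spot_point(picture, query): "position" ([x, y, z] in mm, in the coordinates of the camera as it stood for that picture, good to about 4 mm: a listed point, or the origin of a listed thing).
The state is a dict: "t": time; "qpos": joint angles; "qvel": joint speeds; "joint_torque": joint torques, N m; "ee_pos": TCP position; "orientation": TCP orientation; "ft_force": force on the tool from outside, world axes, zero at the start; "moment": the same for the moment, N m; "width": finger opening in mm.
Only numpy, scipy, OpenCV 4.12 (cv2) and the standard library are available. Lean on these libraries where they do the work, as an engineer would, in place of code of your own. Each camera call takes 0.05 s, during which the arm holds its last target.

TASK

The white reference disc lies loose on the deck of the portable water reader. Push it across the deck with your fingertips, without picking it up or tipping it on edge, until it drops into the round well and lies flat at the bottom; only then press the round start key on the reader's far panel all the way down and let it come up again. Leave the vial on the deck and everything else on the table where it is.

Things in the scene. Friction and masses are not known exactly. Their poses are not given: they have to be found in the camera images.
- reader: Portable grey water reader, fixed to the table, 220 (its x) x 360 (its y) x 60 mm high. Origin: centre of its underside on the table. x points from the robot towards its far panel, z up. Its top is a flat smooth deck at 60 mm height with a round well; along its far side (x from 55 to 110 mm) runs a raised panel, top at 72 mm, with a dark flat display at +y and the start key at -y.
- well (a point): Centre of the mouth of the round well, at deck height; it lies at x -35, y 0 mm of the reader. The well is 54 mm across and 9 mm deep with straight walls and a flat black floor; the mouth is flush with the deck (1 mm chamfer). Axes as the reader's.
- disc: Loose white glazed disc, 50 mm across, 10 mm thick, about 45 g, lying flat on the deck 70 to 120 mm left or right of the well. Origin: centre of its underside (so at deck height at the start, 9 mm lower when seated; its top then stands 1 mm above the deck). It slides; it begins to tip into the well when its centre is about 10 mm short of the well's centre, and drops fully when pushed on to the centre.
- key (a joint): Travel of the start key in m: 0 up, grows as it is pressed straight down to 0.006 at its stop. Sprung: needs about 4 N at the stop, comes up by itself when let go.
- key_top (a point): Centre of the top face of the round white start key, 26 mm across, 22 mm above the panel when up (it stands 10 mm out of a black round housing, 42 mm across); at x 82.5, y -115, z 94 mm of the reader.
- vial: Loose capped glass sample vial standing upright on the deck on the other side of the well from the disc, 27 mm across, 54 mm tall; to be left alone. Origin: centre of its underside.
- sample_bottle: Loose white sample bottle, 52 mm across, 110 mm tall, standing on the table beside the reader's +y end; leave alone. Origin: centre of its underside.
- padlock: Loose brass padlock with steel shackle lying flat by the reader's -y end, 82 x 42 x 20 mm; leave alone. Origin: underside, centre of the brass block.
- pen: Loose grey pen, 120 mm long, 12 mm thick, lying on the table along the reader's near side; leave alone. Origin: underside, at mid-length.
- beaker: Loose open glass beaker, 70 mm across, 80 mm tall, standing on the table beside the reader's -y end; leave alone. Origin: centre of its underside.
- reagent: Loose amber jar with black cap, 48 mm across, 90 mm tall, standing on the table beside the reader's +y end; leave alone. Origin: centre of its underside.
- collar: Loose steel collar, 44 mm outside, 28 mm inside, 12 mm high, lying on the table by the reader's near side; leave alone. Origin: centre of its underside.
Mind the look-alikes: they are no part of the job. Several things have the shape of the disc; the one meant has the colours described above.

How it is judged (in metres and radians):
On the way, in this order (a step that is already met when the one before it is completed fails the run):
1. the disc lies flat at the bottom of the well (z of disc in the frame of well below -0.0075 m and horizontal distance between disc and well below 0.004 m and angle between disc's own z axis and vertical below 0.06 rad), for 0.3 s.
2. then the start key is pressed down (over 4.5 of its 6 mm) (value of joint key above 0.0045 m), for 0.05 s.
At the end, for the whole second after the job is handed in: The disc lies at rest in the well: underside more than 7.5 mm below the deck, within 4 mm of the well's centre, tilted less than 0.06 rad; the start key has been pressed after that and is up again (within 1 mm) (all of step 1 and linear speed of disc below 0.01 m/s and value of joint key below 0.001 m); the robot touches nothing.
It fails at once if the disc is lifted more than 5 mm above the deck (z of disc in the frame of well above 0.005 m).
It fails at once if the disc is tipped on edge (over 0.5 rad) (angle between disc's own z axis and vertical above 0.5 rad).
It fails at once if the key is pressed over 3 mm while the disc is not down in the well (value of joint key above 0.003 m and z of disc in the frame of well above -0.006 m).
It fails at once if the vial or another loose thing is moved more than 15 mm (distance of any of vial, sample_bottle, padlock, pen, beaker, reagent, collar from where it was at the start of the episode above 0.015 m).
It fails at once if the vial, a bottle, the jar or the beaker is tipped over 0.5 rad (angle between any of vial, sample_bottle, beaker, reagent's own z axis and vertical above 0.5 rad).
It also fails if it takes over 45 s, if anything falls off the work surface, if the arm or the gripper's body presses on something with over 40 N, if the wrist force passes 120 N, or if a joint passes its speed limit or range.

## Working session

There is one attempt and no reset: what is moved stays moved. The work goes in short steps, Python scripts to look and compute and a shell command to move; the robot and the scene stay as the last step left them, time stands still between calls to the robot, and variables do not carry over. Pictures are saved under pics/ and viewed, and the job is handed in when it is done.

```bash
ls; mkdir -p pics; python3 - <<'E'
from workcell import ctrl
import cv2
o=ctrl.get_obs(); print(o['t'],o['ee_pos'],o['orientation'],o['width'],o['ft_force'])
for n in ["scene","side","wrist"]:
    p=ctrl.get_image(n); cv2.imwrite(f"pics/{n}0.png",p['pixels'][:,:,::-1]); print(n,p['shot'])
    R=cv2.Rodrigues(p['rvec'])[0]
    import numpy as np
    for q in (["well","disc","key_top","reader","vial"]):
        for r in ctrl.spot_point(p,q)[:3]:
            w=R.T@(np.array(r['position'])-np.array(p['tvec']).ravel()); print(q,round(r['score'],2),w.round(1))
E
```

```text
pics
0.0 [6.24401565e+02 2.25708624e-02 2.04496261e+02] [-3.14157266e+00  1.17190535e-05  2.44440782e-03] 87.70923044931976 [ 0.60815483 -0.11129933 -0.46239962]
scene 1
well 0.57 [498.6  -3.2  61.1]
disc 0.94 [735.3 164.8   1. ]
disc 0.73 [493.4  87.5  59.6]
disc 0.66 [325.6 237.    1.6]
key_top 0.66 [ 631.6 -105.1   94.5]
reader 0.6 [ 5.294e+02 -3.600e+00  3.000e-01]
vial 0.77 [516.3 -87.9  56.9]
vial 0.68 [497.3  -3.6  60.6]
side 2
well 0.94 [498.3  -6.6  58.5]
disc 0.85 [317.6 149.1  -1. ]
disc 0.72 [327.1 230.6   1.1]
disc 0.69 [497.6  86.9  60.4]
key_top 0.49 [ 630.9 -104.7   92.5]
reader 0.8 [ 5.34e+02 -4.00e-01 -1.60e+00]
vial 0.62 [519.5 -90.   63.4]
wrist 3
well 0.88 [501.4  -5.6  59.1]
disc 0.8 [493.8  88.7  66. ]
disc 0.78 [7.337e+02 1.628e+02 5.000e-01]
disc 0.6 [318.4 148.9  -1.5]
key_top 0.66 [ 626.6 -101.8   94.8]
reader 0.86 [ 5.306e+02 -4.000e-01  1.200e+00]
```

View pics/scene0.png

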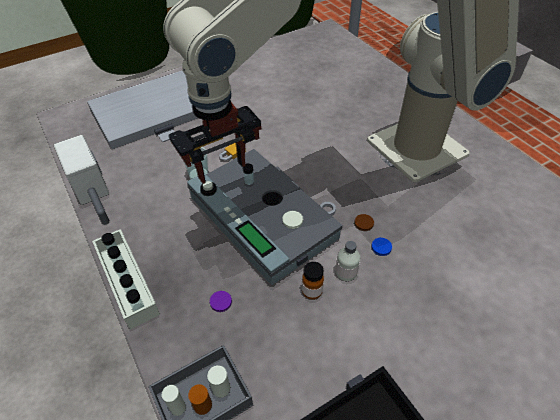

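View pics/wrist0.png

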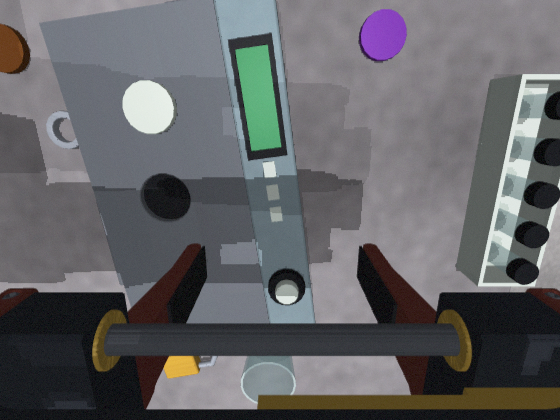

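View pics/side0.png

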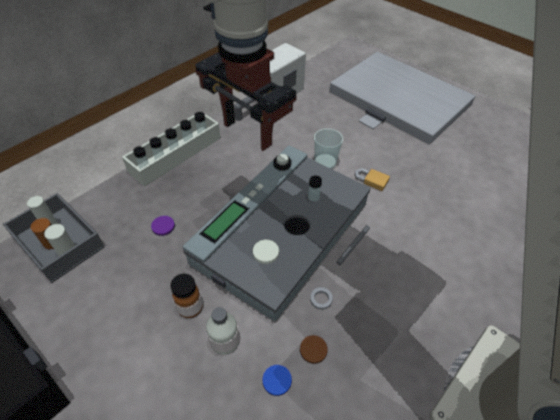

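In the scene picture the disc-shaped things are the white one on the deck at (292,219), purple (220,301), blue (381,246) and brown (364,222) on the table. Only the white one on the deck fits the description. I'll confirm it in a crop and triangulate by blob.

```bash
cat > h.py <<'E'
import cv2,numpy as np
from workcell import ctrl
def cam(p): return cv2.Rodrigues(np.array(p['rvec'],float))[0],np.array(p['tvec'],float).ravel(),np.array(p['camera_matrix'],float)
def ray(p,uv,z):
    R,t,K=cam(p); d=R.T@np.linalg.inv(K)@np.array([uv[0],uv[1],1.]); c=-R.T@t
    return c+d*(z-c[2])/d[2]
def proj(p,X): return cv2.projectPoints(np.array(X,float).reshape(-1,3),np.array(p['rvec'],float),np.array(p['tvec'],float),np.array(p['camera_matrix'],float),None)[0].reshape(-1,2)
def blob(p,X,z,lo,hi,r,dia):
    """mask in gray range near X; rectify plane z to 1px=0.5mm, centroid of component"""
    s=0.5; g=np.array([[X[0]-r,X[1]-r,z],[X[0]+r,X[1]-r,z],[X[0]+r,X[1]+r,z],[X[0]-r,X[1]+r,z]])
    n=int(2*r/s); H=cv2.getPerspectiveTransform(proj(p,g).astype(np.float32),np.float32([[0,0],[n,0],[n,n],[0,n]]))
    w=cv2.warpPerspective(np.ascontiguousarray(p['pixels']),H,(n,n)); gr=w.min(2) if lo>100 else w.max(2)
    m=((gr>=lo)&(gr<=hi)).astype(np.uint8)
    k,l,st,c=cv2.connectedComponentsWithStats(m)
    if k<2: return None,w
    j=1+np.argmax(st[1:,4]); return (np.array(c[j])*s+np.array(X[:2])-r, st[j,2:4]*s, 2*np.sqrt(st[j,4]/np.pi)*s),w
E
python3 - <<'E'
from h import *
for n in ["scene","side","wrist"]:
    p=ctrl.get_image(n)
    a,w1=blob(p,[495,88],70,170,255,45,50); b,w2=blob(p,[499,-5],60,0,35,40,54); c,w3=blob(p,[630,-105],94,150,255,30,26)
    print(n,a,b,c)
    if n=="wrist": cv2.imwrite("pics/crop0.png",cv2.resize(np.hstack([cv2.resize(x,(200,200)) for x in (w1,w2,w3)])[:,:,::-1],(780,260)))
    for q in ["reader","vial","key_top"]:
        R,t,K=cam(p)
        for r in ctrl.spot_point(p,q)[:1]: print(q,(R.T@(np.array(r['position'])-t)).round(1),round(r['score'],2))
E
```

```text
scene (array([495.15796799,  88.86652749]), array([48. , 48.5]), np.float64(47.82317986322675)) (array([499.83103315,  -1.98787566]), array([52., 49.]), np.float64(49.6775255783028)) (array([ 628.14127424, -107.8400277 ]), array([21.5, 12. ]), np.float64(15.159806655254442))
reader [530.3  -2.6   2.8] 0.55
vial [518.9 -86.4  57.8] 0.54
key_top [494.9  -2.4  62.9] 0.66
side (array([494.34298694,  86.71827087]), array([47.5, 48. ]), np.float64(47.35160861342117)) (array([495.73344395,  -5.24715048]), array([48.5, 48. ]), np.float64(46.970265287092566)) (array([ 628.83763189, -110.47831184]), array([21.5, 13.5]), np.float64(16.4778133535604))
reader [532.2  -1.6  -1.8] 0.65
vial [515.5 -92.1  58.4] 0.73
key_top [ 635.1 -107.4   92.9] 0.62
wrist (array([495.075401 ,  88.3817381]), array([49.5, 49.5]), np.float64(49.2043188583473)) (array([500.00361699,  -4.33624885]), array([50., 50.]), np.float64(49.19461418341809)) (array([ 629.73281991, -103.74140995]), array([23. , 23.5]), np.float64(23.179885415554555))
reader [529.1   1.5   4.2] 0.78
key_top [ 628.4 -102.2   94.8] 0.64
```

View pics/crop0.png

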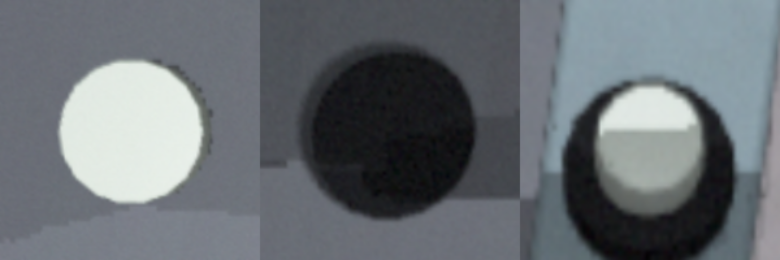

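The crop shows the white disc on the deck, which is the one meant. Disc is about (495, 88) and the well about (498, -5). Reader yaw is about 0.12 rad, and the key is about (629, -106). The well-to-key distance of 164 mm agrees with the 164.4 mm given. I'll push towards -y with the two fingertips opened about 25 mm as a cradle.

```bash
python3 -m handwheel '[[[0,0,0],[-13,-14,0],0.28],[[0,0,0],[-13,-14,0],0.28],[[0,0,0],[-13,-14,0],0.28],[[0,0,0],[-13,-14,0],0.28],[[0,0,0],[-13,-14,0],0.28],[[0,0,0],[-13,-14,0],0.28],[[0,0,0],[-13,-14,10],0.28],[[0,0,0],[-13,-14,20],0.28],[[0,0,0],[-13,-14,20],0.28],[[0,0,0],[-13,-14,20],0.28]]'
```

```text
t: 2.33
ee_pos: [497.3, 143.8, 138.1]
orientation: [-3.139, 0.009, -0.023]
ft_force: [0.2, -0.3, -1.2]
width: 26.2
```

```bash
python3 -m handwheel '[[[0,0,0],[-1,0,8],0.28],[[0,0,0],[-1,0,8],0.28],[[0,0,0],[0,0,8],0.28],[[0,0,0],[0,0,8],0.28],[[0,0,0],[0,0,8],0.28],[[0,0,0],[0,0,8],0.28],[[0,0,0],[0,0,6],0.28],[[0,0,0],[0,0,4],0.28],[[0,0,0],[0,0,2],0.28],[[0,0,0],[0,0,0],0.28]]'; python3 - <<'E'
from h import *
print(ctrl.get_obs()['ee_pos'])
p=ctrl.get_image("side"); im=p['pixels'][:,:,::-1]
cv2.imwrite("pics/s1.png",cv2.resize(im[180:330,160:360],(800,600)))
p=ctrl.get_image("wrist");cv2.imwrite("pics/w1.png",p['pixels'][:,:,::-1]); print(blob(p,[495,88],70,170,255,45,50)[0],proj(p,[498,-5,60]))
E
```

```text
t: 3.17
ee_pos: [496.6, 143.1, 71.5]
orientation: [-3.14, 0.009, -0.021]
ft_force: [0.6, -0.2, -0.1]
width: 24.7
[496.5858752  143.09054936  71.45456943]
(array([496.49919968,  95.86814726]), array([36.5, 21. ]), np.float64(28.20383671724989)) [[284.76387751 410.52772731]]
```

View pics/s1.png

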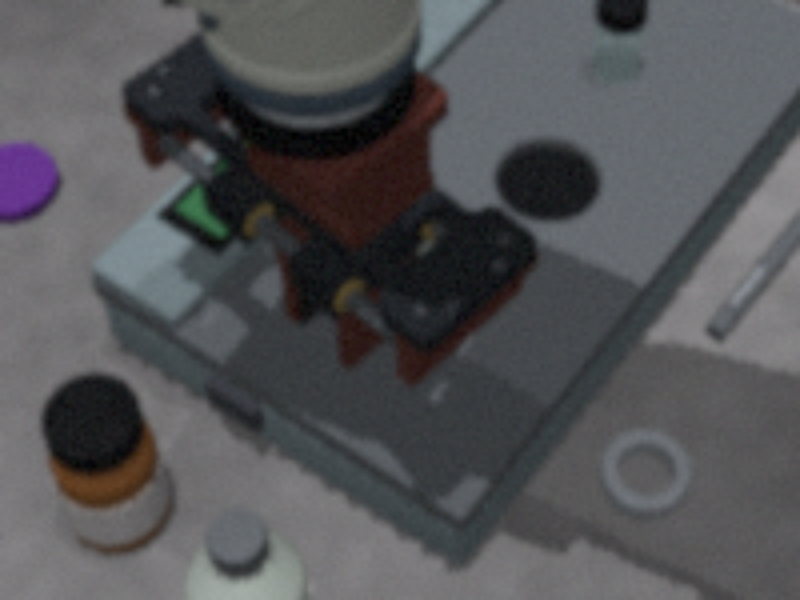

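View pics/w1.png

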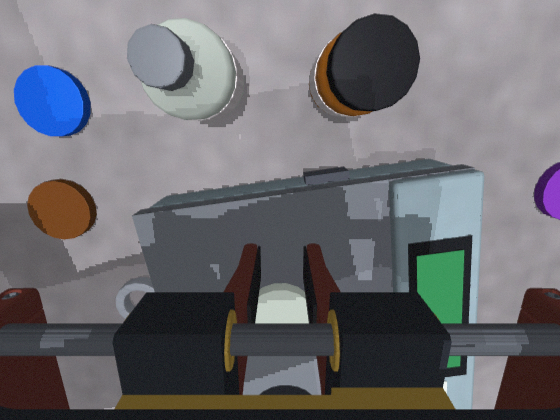

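The side and wrist pictures show the fingertips straddling the disc's line, clear of the deck. Disc is seen between the fingers at (282,300) in the wrist picture. I'll push now.

```bash
python3 -m handwheel '[[[0,0,0],[0,7,0],0.28],[[0,0,0],[0,6,0],0.28],[[0,0,0],[0,5,0],0.28],[[0,0,0],[0,5,0],0.28],[[0,0,0],[0,6,0],0.28],[[0,0,0],[0,6,0],0.28],[[0,0,0],[0,6,0],0.28],[[0,0,0],[0,6,0],0.28],[[0,0,0],[0,5,0],0.28],[[0,0,0],[0,3,0],0.28]]'; python3 - <<'E'
from h import *
print(ctrl.get_obs()['ee_pos'])
for n in ["scene","side"]:
    p=ctrl.get_image(n); im=p['pixels'][:,:,::-1]
    c=proj(p,[498,40,65])[0].astype(int); 
    cv2.imwrite(f"pics/{n}2.png",cv2.resize(im[c[1]-60:c[1]+60,c[0]-80:c[0]+80],(640,480))); print(c,blob(p,[495,55],70,150,255,45,50)[0])
E
```

```text
t: 4.1
ee_pos: [497.4, 82.5, 73.6]
orientation: [-3.139, 0.008, -0.027]
ft_force: [1.2, -0.9, -0.6]
width: 24.8
[497.38523694  82.48247095  73.62923539]
[280 206] None
[280 236] None
```

View pics/side2.png

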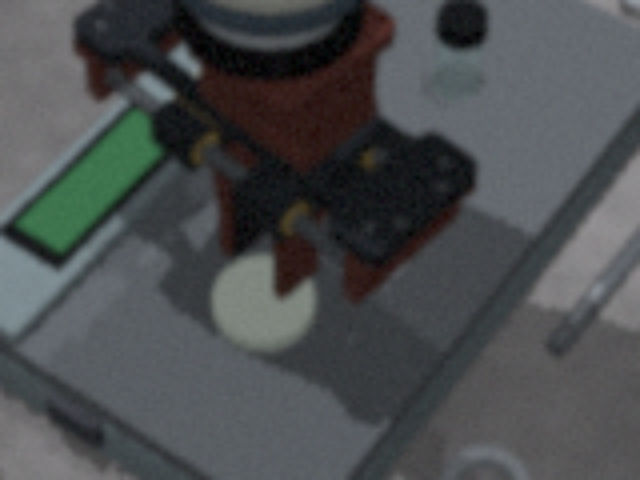

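View pics/scene2.png

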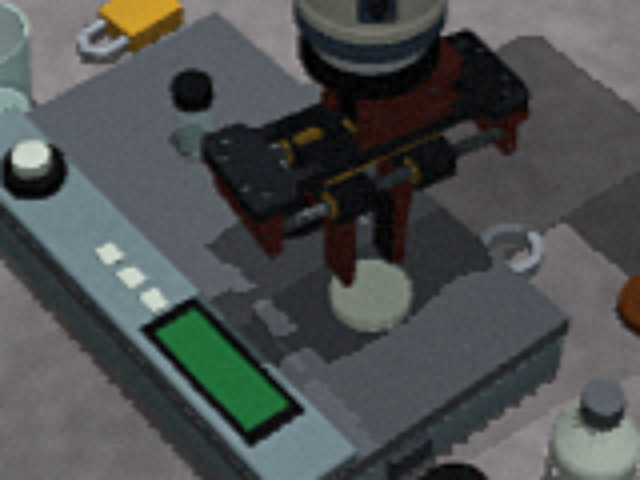

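The disc seems unmoved: side about (266,251), scene about (293,220), same as before. Yet the fingertips appear over it, so I need to find where they really are before moving further.

```bash
python3 - <<'E'
from h import *
o=ctrl.get_obs();print(o['ee_pos'],o['ft_force'],o['qpos'],o['joint_torque'])
for n in ["scene","side"]:
    p=ctrl.get_image(n); 
    print(n,blob(p,[495,88],70,110,255,45,50)[0])
    im=np.ascontiguousarray(p['pixels'][:,:,::-1]); c=proj(p,[498,70,65])[0].astype(int); o=c-[40,30]
    big=cv2.resize(im[o[1]:o[1]+60,o[0]:o[0]+80],(800,600),interpolation=cv2.INTER_CUBIC)
    E=np.array(ctrl.get_obs()['ee_pos'])
    for dx in (-26,-12.5,12.5,26):
        for dy in (-10,10):
            u=(proj(p,E+[dx,dy,-8])[0]-o)*10; cv2.circle(big,tuple(int(v) for v in u),5,(0,255,255) if dy<0 else (255,0,255),2)
    a=np.linspace(0,6.28,40); 
    for z,col in ((70,(255,0,0)),(60,(0,255,0))):
        u=(proj(p,np.c_[495+25*np.cos(a),88+25*np.sin(a),a*0+z])-o)*10; cv2.polylines(big,[u.astype(np.int32)],True,col,1)
    cv2.imwrite(f"pics/{n}3.png",big)
E
```

```text
[497.43166916  82.68582074  73.62843689] [-0.58575712  0.30627477 -0.24738851] [ 1.41241245e-01  4.46818111e-01  1.99004051e+00 -2.99134918e-04
  6.87278350e-01  1.46928318e-01] [-4.11132993e-01 -4.63580990e+01 -1.77642059e+01  1.56283501e-02
 -6.52323640e-02 -1.04235902e-01]
scene (array([494.91842191,  91.47861309]), array([48. , 47.5]), np.float64(44.32390571154979))
side (array([493.20339948,  91.11117437]), array([49. , 46.5]), np.float64(44.23764437962249))
```

View pics/side3.png

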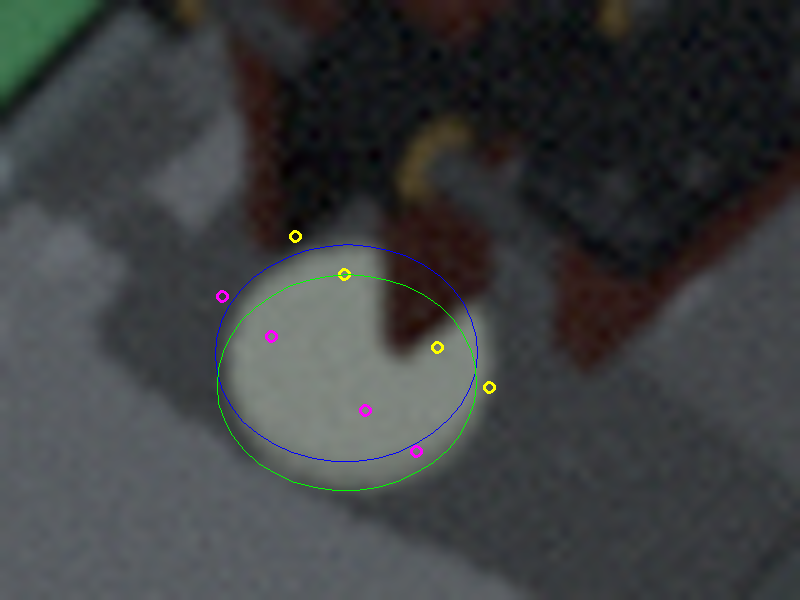

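View pics/scene3.png

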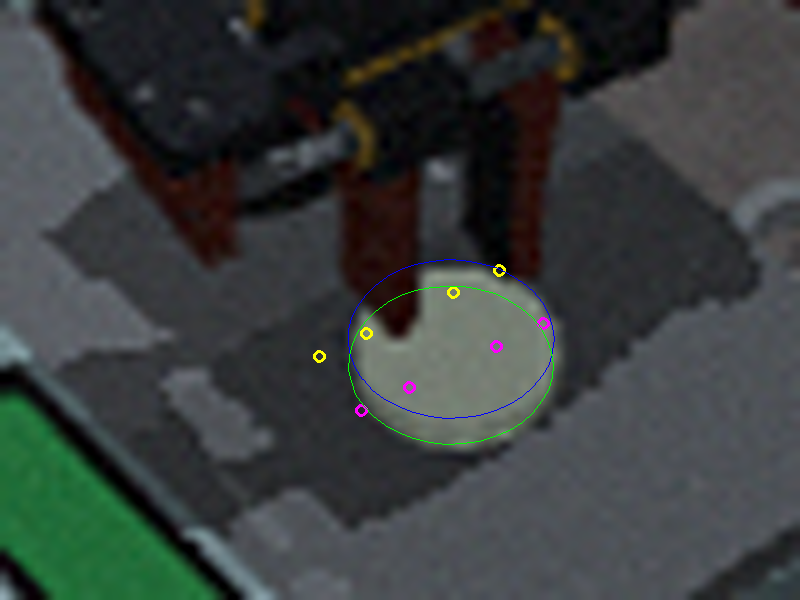

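```bash
python3 - <<'E'
from h import *
P={n:ctrl.get_image(n) for n in ["scene","side","wrist"]}
def tri(sc,sd):
    f=[]
    o1=proj(P['scene'],[498,70,65])[0].astype(int)-[40,30]; o2=proj(P['side'],[498,70,65])[0].astype(int)-[40,30]
    M=[]
    for p,u in ((P['scene'],o1+np.array(sc)/10),(P['side'],o2+np.array(sd)/10)):
        R,t,K=cam(p); M.append((K@np.c_[R,t],u))
    X=cv2.triangulatePoints(M[0][0],M[1][0],M[0][1],M[1][1]).ravel();X=X[:3]/X[3]
    print(sc,sd,X.round(1),[(proj(p,X)[0]-u).round(1) for p,(_,u) in zip(P.values(),M)])
tri((400,335),(265,250)); tri((400,335),(290,245)); tri((535,275),(400,355)); tri((510,275),(400,355)); tri((365,310),(265,250))
tri((225,265),(150,0))
cv2.imwrite("pics/w3.png",P['wrist']['pixels'][:,:,::-1])
c=proj(P['side'],[498,70,90])[0].astype(int)
cv2.imwrite("pics/s4.png",cv2.resize(P['side']['pixels'][c[1]-75:c[1]+75,c[0]-100:c[0]+100,::-1],(800,600),interpolation=cv2.INTER_CUBIC))
E
```

```text
(400, 335) (265, 250) [512.9  92.1  88. ] [array([-0.3, -0.4]), array([-0.3,  0.6])]
(400, 335) (290, 245) [511.3  88.1  84.6] [array([-0.6, -0.8]), array([-0.7,  1.3])]
(535, 275) (400, 355) [476.4  93.9  90.2] [array([-0.5, -0.6]), array([-0.5,  1. ])]
(510, 275) (400, 355) [479.4  89.5  85.6] [array([-0., -0.]), array([-0. ,  0.1])]
(365, 310) (265, 250) [515.7  86.1  87.3] [array([0.9, 1.1]), array([ 0.9, -1.9])]
(225, 265) (150, 0) [551.7  80.7 123.3] [array([0.3, 0.4]), array([ 0.3, -0.6])]
```

View pics/w3.png

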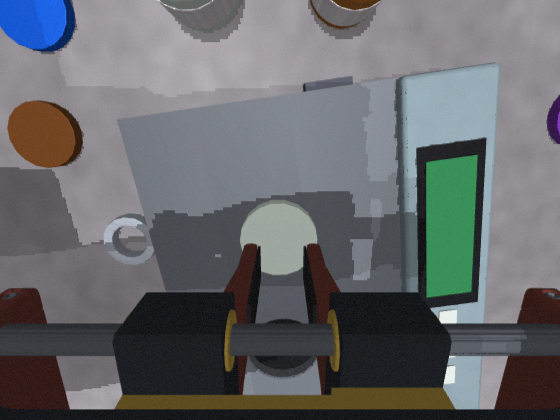

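View pics/s4.png

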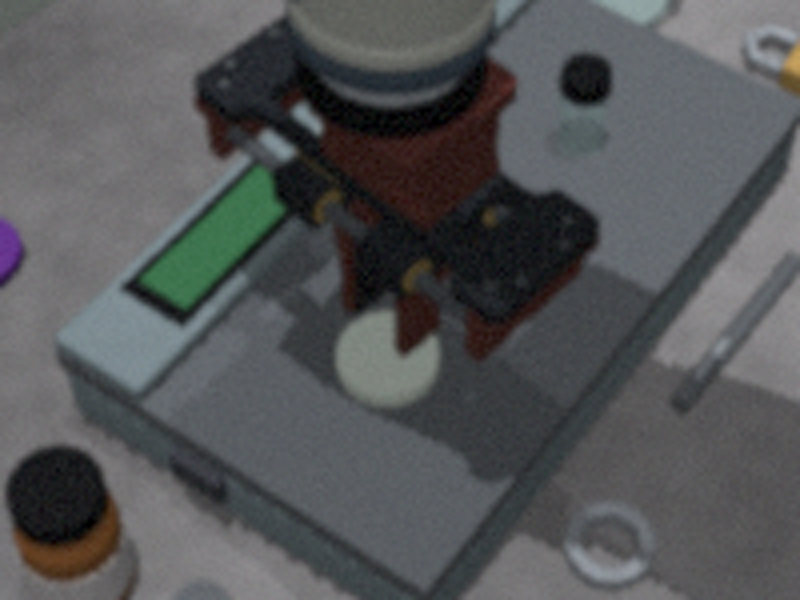

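```bash
python3 - <<'E'
from h import *
p=ctrl.get_image("wrist"); R,t,K=cam(p); o=ctrl.get_obs(); E=np.array(o['ee_pos']); print("cam",-R.T@t,"E",E, o['width'])
print("disc",ray(p,(279,238),70))
A=cv2.Rodrigues(np.array(o['orientation']))[0]
for d in (8,0,-8,-16,-24):
    print(d,proj(p,[E+A@[sx,sy,d] for sx in(-12.5,12.5) for sy in (-10,0,10)]).round(0).tolist())
for q in ["well","reader","disc","vial"]:
    for r in ctrl.spot_point(p,q)[:2]: print(q,(R.T@(np.array(r['position'])-t)).round(1),round(r['score'],2))
E
```

```text
cam [494.36904769 164.60150176 254.07349483] E [497.41542069  83.59711191  73.61452181] 24.291298716272703
disc [495.56241008  89.41852485  70.        ]
8 [[263.0, 229.0], [263.0, 244.0], [263.0, 257.0], [301.0, 229.0], [301.0, 244.0], [301.0, 257.0]]
0 [[262.0, 234.0], [262.0, 249.0], [263.0, 263.0], [302.0, 234.0], [302.0, 249.0], [301.0, 263.0]]
-8 [[261.0, 239.0], [262.0, 254.0], [262.0, 269.0], [303.0, 239.0], [303.0, 254.0], [302.0, 269.0]]
-16 [[260.0, 244.0], [261.0, 260.0], [261.0, 275.0], [304.0, 244.0], [303.0, 260.0], [303.0, 275.0]]
-24 [[259.0, 250.0], [260.0, 266.0], [260.0, 282.0], [305.0, 250.0], [304.0, 266.0], [304.0, 282.0]]
well [500.4  -8.8  58.8] 0.77
reader [529.4  -1.2   3.7] 0.93
disc [493.7  88.4  65.3] 0.77
disc [324.5 236.6   1.1] 0.76
```

Triangulation puts the fingertips at z of about 87, i.e. roughly 20 mm higher than the measured TCP and the stated 8 mm would give. The wrist picture agrees, and the fingers really did pass over the disc without touching it. I'll go back to the start side, lower part of the way and re-measure.

```bash
python3 -m handwheel '[[[0,0,0],[0,-8,0],0.28],[[0,0,0],[0,-8,0],0.28],[[0,0,0],[0,-8,0],0.28],[[0,0,0],[0,-8,0],0.28],[[0,0,0],[0,-8,0],0.28],[[0,0,0],[0,-8,0],0.28],[[0,0,0],[0,-6,0],0.28],[[0,0,0],[0,0,4],0.28],[[0,0,0],[0,0,4],0.28],[[0,0,0],[0,0,2],0.28]]'; python3 - <<'E'
from h import *
o=ctrl.get_obs();E=np.array(o['ee_pos']);print(E,o['ft_force'])
for n in ["scene","side"]:
    p=ctrl.get_image(n); im=np.ascontiguousarray(p['pixels'][:,:,::-1]); c=proj(p,[498,120,65])[0].astype(int); o=c-[40,30]; print(n,o)
    big=cv2.resize(im[o[1]:o[1]+60,o[0]:o[0]+80],(800,600),interpolation=cv2.INTER_CUBIC)
    big=cv2.convertScaleAbs(big,alpha=1.6)
    for dz in (8,-14):
      for dx in (-12.5,12.5):
        for dy in (-10,10):
            u=(proj(p,E+[dx,dy,-dz])[0]-o)*10; cv2.circle(big,tuple(int(v) for v in u),5,(0,255,255) if dz>0 else (255,0,255),2)
    cv2.imwrite(f"pics/{n}5.png",big)
E
```

```text
t: 5.53
ee_pos: [498.1, 145.5, 63.4]
orientation: [-3.138, 0.003, -0.03]
ft_force: [-0.3, -0.1, 0.6]
width: 25.0
[498.14729275 145.45753258  63.42456088] [-0.2675547  -0.10287759  0.64702515]
scene [258 198]
side [211 230]
```

View pics/side5.png

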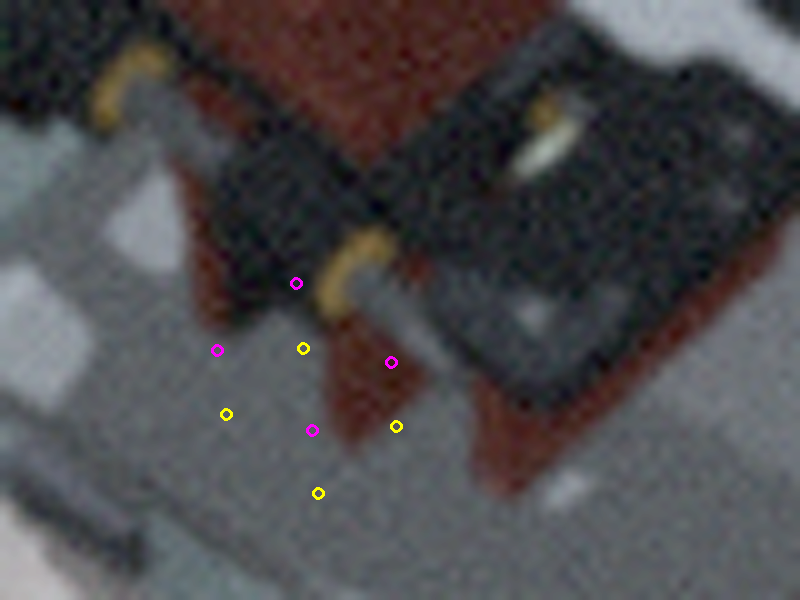

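View pics/scene5.png

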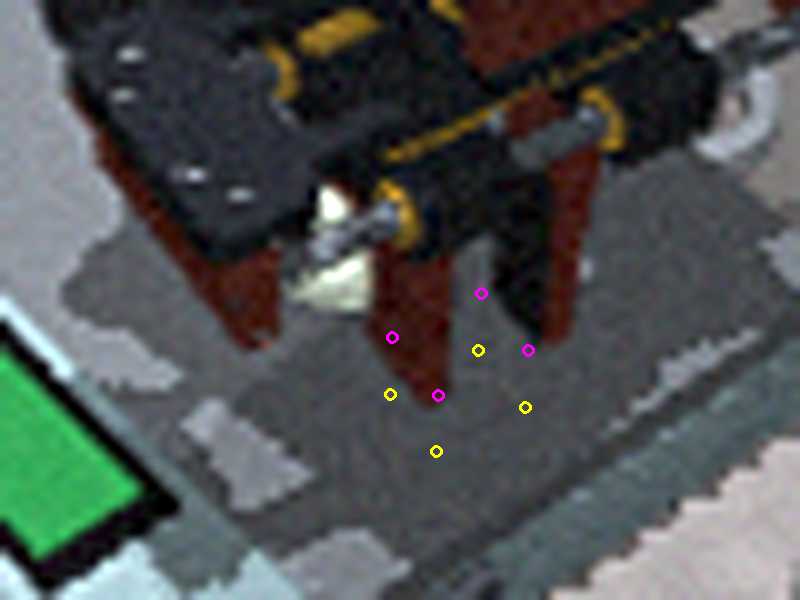

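Fingertips really stand about 14 mm above the reported TCP (magenta marks fit, yellow don't). Tips are now at z of about 76, so about 12 mm more is needed. I'll lower slowly and watch the force.

```bash
python3 -m handwheel '[[[0,0,0],[-1,0,3],0.28],[[0,0,0],[-1,0,3],0.28],[[0,0,0],[0,0,2],0.28],[[0,0,0],[0,0,2],0.28],[[0,0,0],[0,0,1],0.28],[[0,0,0],[0,0,0],0.28],[[0,0,0],[0,0,0],0.28],[[0,0,0],[0,0,0],0.28],[[0,0,0],[0,0,0],0.28],[[0,0,0],[0,0,0],0.28]]'; python3 - <<'E'
from h import *
o=ctrl.get_obs();E=np.array(o['ee_pos']);print(E,o['ft_force'])
for n in ["scene","side"]:
    p=ctrl.get_image(n); im=np.ascontiguousarray(p['pixels'][:,:,::-1]); c=proj(p,[498,120,65])[0].astype(int); o=c-[40,30]; print(n,o)
    big=cv2.resize(im[o[1]:o[1]+60,o[0]:o[0]+80],(600,450),interpolation=cv2.INTER_CUBIC)
    big=cv2.convertScaleAbs(big,alpha=1.6)
    for dz in (8,-14):
      for dx in (-12.5,12.5):
        for dy in (-10,10):
            u=(proj(p,E+[dx,dy,-dz])[0]-o)*7.5; cv2.circle(big,tuple(int(v) for v in u),4,(0,255,255) if dz>0 else (255,0,255),2)
    cv2.imwrite(f"pics/{n}6.png",big)
E
```

```text
t: 6.47
ee_pos: [495.9, 143.5, 50.9]
orientation: [-3.139, 0.007, -0.027]
ft_force: [-0.3, -0.3, 0.6]
width: 24.6
[495.91269701 143.53209591  50.94234334] [-0.3464289  -0.34822449  0.64820408]
scene [258 198]
side [211 230]
```

View pics/side6.png

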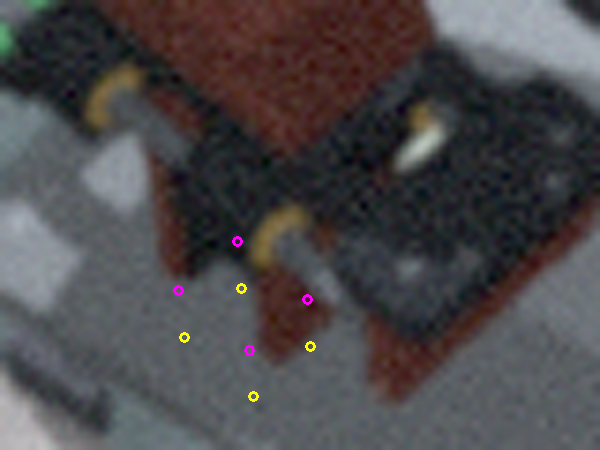

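View pics/scene6.png

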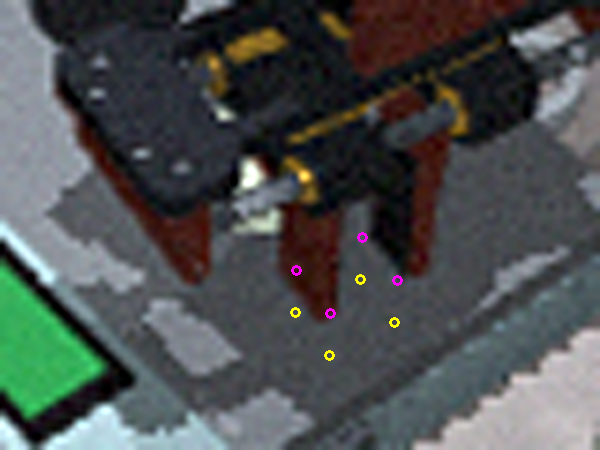

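Tips still follow the magenta marks at about z 64, with no contact force. That is below the disc's top at 70, so I'll push.

```bash
python3 -m handwheel '[[[0,0,0],[0,6,0.2],0.28],[[0,0,0],[0,6,0.2],0.28],[[0,0,0],[0,5,0.2],0.28],[[0,0,0],[0,4,0.2],0.28],[[0,0,0],[0,4,0.2],0.28],[[0,0,0],[0,4,0.2],0.28],[[0,0,0],[0,4,0.2],0.28],[[0,0,0],[0,4,0.2],0.28],[[0,0,0],[0,3,0],0.28],[[0,0,0],[0,1,0],0.28]]'; python3 - <<'E'
from h import *
o=ctrl.get_obs();E=np.array(o['ee_pos']);print(E,o['ft_force'])
for n in ["scene","side","wrist"]:
    p=ctrl.get_image(n)
    if n!='scene': cv2.imwrite(f"pics/{n}7.png",p['pixels'][:,:,::-1])
    print(n,blob(p,[495,73],70,110,255,50,50)[0])
E
```

```text
t: 7.4
ee_pos: [496.2, 98.1, 49.5]
orientation: [-3.138, 0.008, -0.029]
ft_force: [0.4, -0.1, 0.2]
width: 24.5
[496.21593152  98.06265438  49.53343313] [ 0.35159733 -0.13144725  0.2348462 ]
scene (array([513.55277778,  68.66388889]), array([14.5, 21. ]), np.float64(15.138795132120961))
side None
wrist (array([495.32715281,  75.29118965]), array([32.5, 38. ]), np.float64(35.76267778965203))
```

View pics/side7.png

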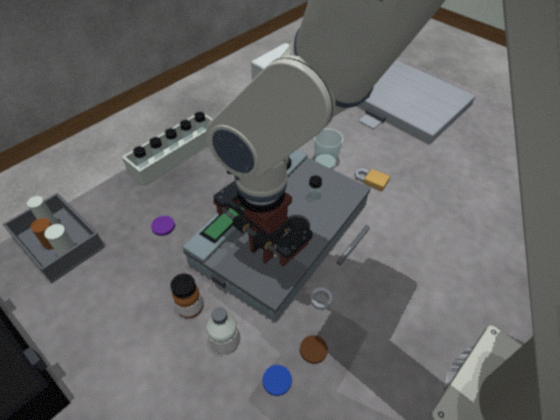

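View pics/wrist7.png

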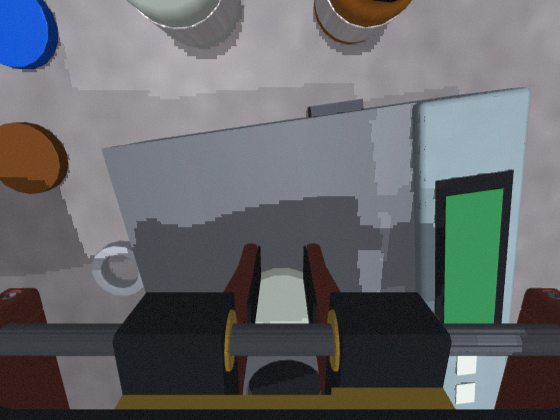

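```bash
python3 - <<'E'
from h import *
p=ctrl.get_image("wrist"); print(ctrl.get_obs()['ee_pos'])
print("edge",ray(p,(282,269),70),ray(p,(285,362),60),"well near edge")
cv2.imwrite("pics/w8.png",cv2.resize(p['pixels'][220:400,200:370,::-1],(680,720))[:600])
E
```

```text
[496.13549349  98.53637565  49.46533894]
edge [495.64907181  94.93968145  70.        ] [497.41423155  19.75124628  60.        ] well near edge
```

View pics/w8.png

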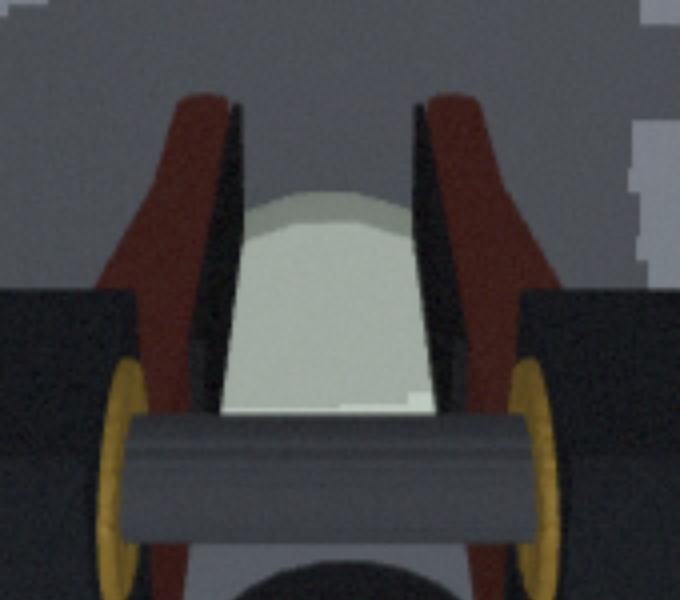

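The wrist crop shows the disc nestled between the fingertips, its +y edge near 91.5. So its centre is about (495.6, 66.5), as predicted for this cradle. I'll carry on pushing.

```bash
python3 -m handwheel '[[[0,0,0],[0.2,4,0.1],0.28],[[0,0,0],[0.2,5,0.1],0.28],[[0,0,0],[0.2,5,0.1],0.28],[[0,0,0],[0.2,5,0.1],0.28],[[0,0,0],[0.2,5,0.1],0.28],[[0,0,0],[0.2,5,0.1],0.28],[[0,0,0],[0.2,5,0.1],0.28],[[0,0,0],[0,5,0.1],0.28],[[0,0,0],[0,3,0],0.28],[[0,0,0],[0,1,0],0.28]]'; python3 - <<'E'
from h import *
print(ctrl.get_obs()['ee_pos'])
for n in ["wrist","scene"]:
    p=ctrl.get_image(n); cv2.imwrite(f"pics/{n}9.png",p['pixels'][:,:,::-1])
p=ctrl.get_image("wrist"); print(proj(p,[[498,-5,60],[498,22,60],[498,-32,60]]))
E
```

```text
t: 8.43
ee_pos: [497.6, 51.4, 48.5]
orientation: [-3.138, 0.007, -0.029]
ft_force: [0.1, 0.5, 0.9]
width: 24.4
[497.5506287   51.38050983  48.5133992 ]
[[283.62318882 335.74227758]
 [283.46494426 299.68982113]
 [283.76954926 369.0872059 ]]
```

View pics/wrist9.png

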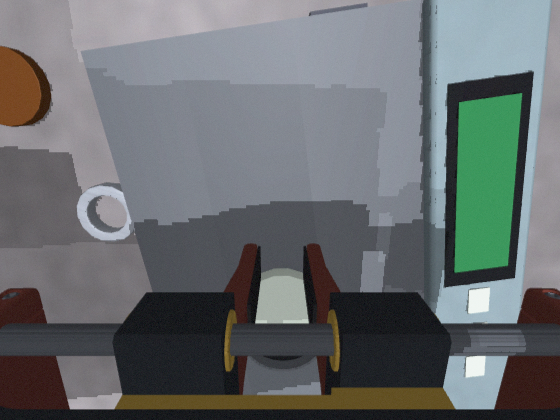

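View pics/scene9.png

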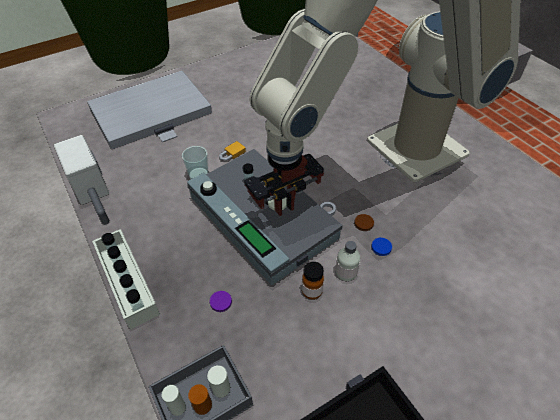

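```bash
python3 -m handwheel '[[[0,0,0],[0,3,-0.2],0.28],[[0,0,0],[0,3,-0.2],0.28],[[0,0,0],[0,3,-0.2],0.28],[[0,0,0],[0,2.5,0],0.28],[[0,0,0],[0,2.5,0],0.28],[[0,0,0],[0,2,0],0.28],[[0,0,0],[0,2,0],0.28],[[0,0,0],[0,2,0],0.28],[[0,0,0],[0,2,0],0.28],[[0,0,0],[0,0,0],0.28]]'; python3 - <<'E'
from h import *
print(ctrl.get_obs()['ee_pos'])
for n in ["wrist","side"]:
    p=ctrl.get_image(n); 
    c=proj(p,[498,-5,62])[0].astype(int); x0=max(0,c[0]-80);y0=max(0,min(c[1]-60,300))
    cv2.imwrite(f"pics/{n}10.png",cv2.resize(p['pixels'][y0:y0+120,x0:x0+160,::-1],(640,480)))
E
```

```text
t: 9.42
ee_pos: [497.3, 28.1, 49.0]
orientation: [-3.138, 0.004, -0.029]
ft_force: [0.7, -0.0, 0.3]
width: 24.4
[497.29968819  28.10180183  48.98641849]
```

View pics/wrist10.png

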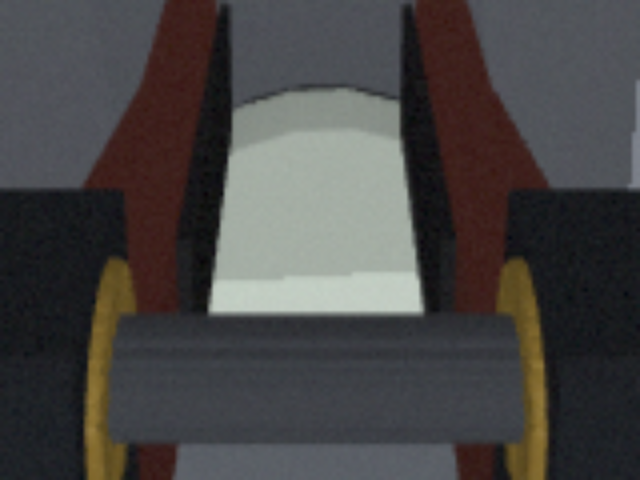

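View pics/side10.png

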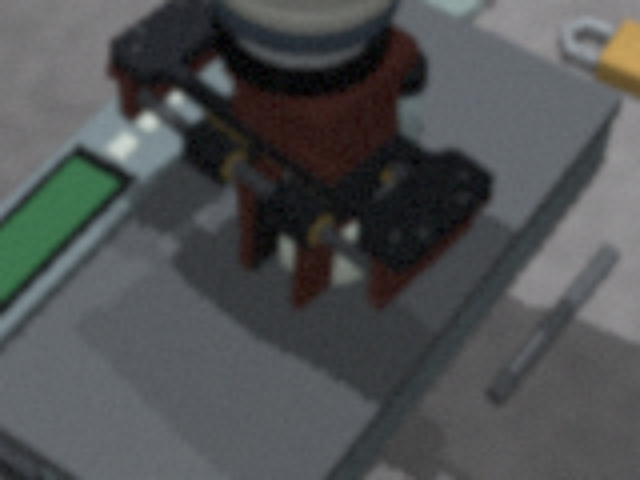

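The trailing rim is thicker in the wrist crop and a thin dark well edge shows at the top, so the disc is tipping in. A few more slow millimetres.

```bash
python3 -m handwheel '[[[0,0,0],[0,1.5,0],0.28],[[0,0,0],[0,1.5,0],0.28],[[0,0,0],[0,1.5,0],0.28],[[0,0,0],[0,1,0],0.28],[[0,0,0],[0,0,0],0.28],[[0,0,0],[0,0,0],0.28],[[0,0,0],[0,0,0],0.28],[[0,0,0],[0,0,0],0.28],[[0,0,0],[0,0,0],0.28],[[0,0,0],[0,0,0],0.28]]'; python3 - <<'E'
from h import *
print(ctrl.get_obs()['ee_pos'])
for n in ["wrist"]:
    p=ctrl.get_image(n); 
    c=proj(p,[498,-5,62])[0].astype(int); x0=max(0,c[0]-80);y0=max(0,min(c[1]-60,300))
    cv2.imwrite(f"pics/{n}11.png",cv2.resize(p['pixels'][y0:y0+120,x0:x0+160,::-1],(640,480)))
E
```

```text
t: 10.35
ee_pos: [497.2, 22.5, 48.9]
orientation: [-3.138, 0.003, -0.029]
ft_force: [-0.1, 0.4, -0.3]
width: 24.6
[497.17744742  22.52361589  48.90860483]
```

View pics/wrist11.png

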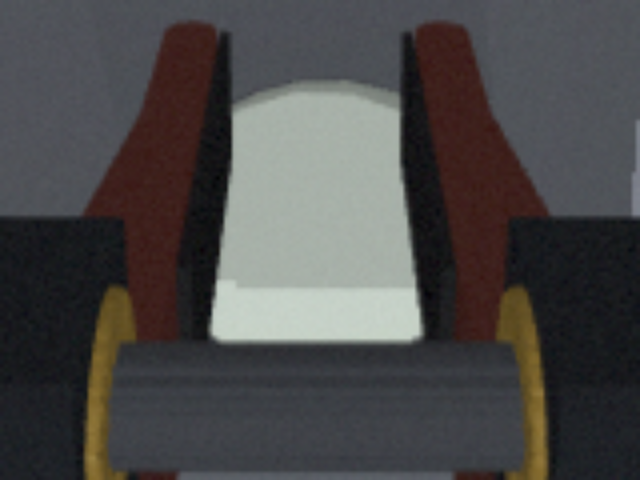

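Only a thin rim is left, so it has dropped. I'll lift away and check from clear views.

```bash
python3 -m handwheel '[[[0,0,0],[0,-1,-3],0.28],[[0,0,0],[0,-1,-5],0.28],[[0,0,0],[0,0,-12],0.28],[[0,0,0],[0,0,-15],0],[[0,0,0],[0,0,-15],0],[[0,0,0],[10,0,-15],0],[[0,0,0],[22,0,-15],0],[[0,0,0],[25,0,0],0],[[0,0,0],[25,0,0],0],[[0,0,0],[25,0,0],0]]'; python3 - <<'E'
from h import *
print(ctrl.get_obs()['ee_pos'])
for n in ["scene","side","wrist"]:
    p=ctrl.get_image(n); cv2.imwrite(f"pics/{n}12.png",p['pixels'][:,:,::-1])
    print(n,blob(p,[498,-5],61,100,255,40,50)[0], blob(p,[629,-106],94,100,255,30,26)[0])
E
```

```text
t: 11.23
ee_pos: [599.9, 25.3, 137.7]
orientation: [-3.139, 0.002, -0.02]
ft_force: [-0.1, 0.0, 0.2]
width: 0.2
[599.90320173  25.27680174 137.72421581]
scene (array([497.41438741,  -2.78887224]), array([51.5, 51. ]), np.float64(50.48472302264926)) (array([ 650.36258865, -116.98120567]), array([20.5, 60. ]), np.float64(29.96053869739811))
side (array([495.74680261,  -5.73594353]), array([52., 52.]), np.float64(51.36294711843604)) (array([ 610.0451112 , -124.41670164]), array([31.5, 35. ]), np.float64(27.541467985130588))
wrist (array([497.49271668,  -3.53884438]), array([52.5, 51. ]), np.float64(51.20778107262672)) (array([ 603.72048032, -110.98599066]), array([10., 60.]), np.float64(21.843683741290118))
```

View pics/wrist12.png

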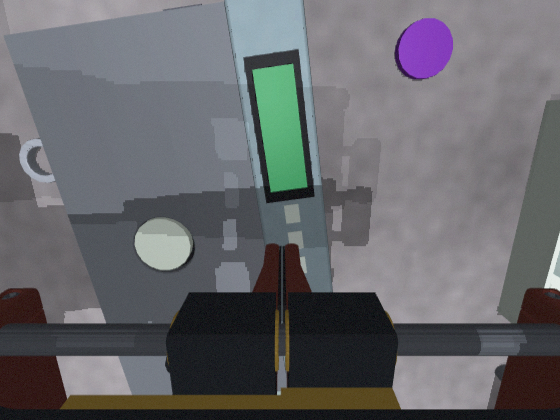

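View pics/side12.png

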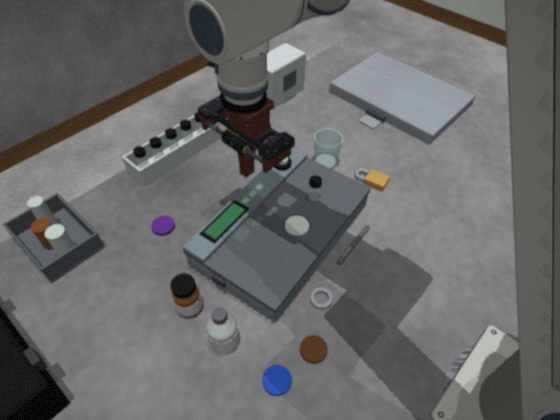

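```bash
python3 - <<'E'
from h import *
out=[]
for n in ["scene","side","wrist"]:
    p=ctrl.get_image(n); c=proj(p,[498,-5,61])[0].astype(int); x=p['pixels'][c[1]-22:c[1]+22,c[0]-26:c[0]+26,::-1] if n!='wrist' else p['pixels'][c[1]-44:c[1]+44,c[0]-52:c[0]+52,::-1]
    out.append(cv2.resize(np.ascontiguousarray(x),(260,220),interpolation=cv2.INTER_CUBIC))
    if n=='scene': cv2.imwrite("pics/k12.png",cv2.resize(p['pixels'][150:250,150:310,::-1],(640,400)))
cv2.imwrite("pics/c13.png",cv2.convertScaleAbs(np.hstack(out),alpha=1.3))
E
```

```text
(no output)
```

View pics/c13.png

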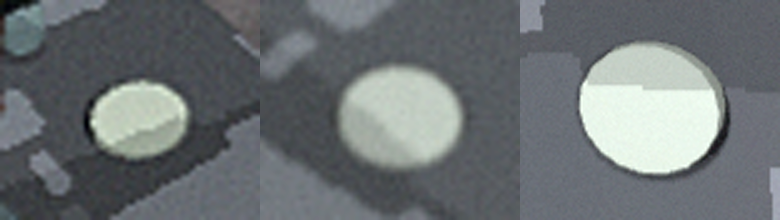

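View pics/k12.png

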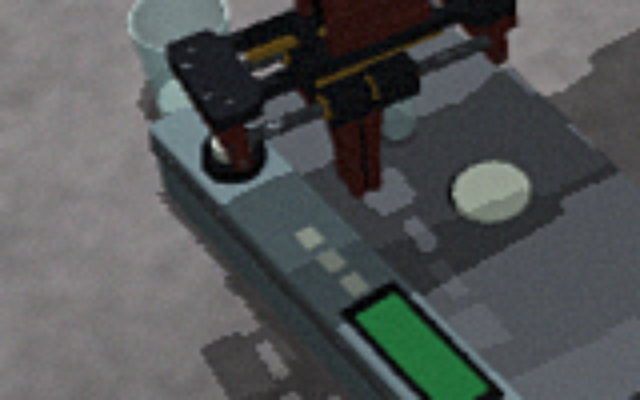

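Disc reads round (51-52 mm at z = 61) and centred within about 2 mm of the well in all three views, so it is seated. Now above the key.

```bash
python3 -m handwheel '[[[0,0,0],[4,13,0],0],[[0,0,0],[4,15,0],0],[[0,0,0],[4,15,0],0],[[0,0,0],[4,15,0],0],[[0,0,0],[4,15,0],0],[[0,0,0],[4,15,0],0],[[0,0,0],[3,15,5],0],[[0,0,0],[1,13,8],0],[[0,0,0],[0,8,8],0],[[0,0,0],[0,2,6],0]]'; python3 - <<'E'
from h import *
from scipy.optimize import least_squares
E=np.array(ctrl.get_obs()['ee_pos']); print(E)
P={}
for n in ["scene","side"]:
    p=ctrl.get_image(n); P[n]=p; im=np.ascontiguousarray(p['pixels'][:,:,::-1]); c=proj(p,[629,-105,105])[0].astype(int); o=c-[40,30]
    big=cv2.resize(im[o[1]:o[1]+60,o[0]:o[0]+80],(600,450),interpolation=cv2.INTER_CUBIC); big=cv2.convertScaleAbs(big,alpha=1.5)
    for X,col in ((E+[0,0,14],(255,0,255)),([629.5,-104.5,94],(0,255,0))):
        u=(proj(p,X)[0]-o)*7.5; cv2.circle(big,tuple(int(v) for v in u),4,col,2)
    cv2.imwrite(f"pics/{n}14.png",big)
    for z in (61,65,70): print(n,z,blob(p,[498,-5],z,100,255,40,50)[0])
E
```

```text
t: 12.37
ee_pos: [618.8, -111.9, 108.4]
orientation: [-3.14, -0.002, -0.008]
ft_force: [-0.0, 0.0, 0.1]
width: 0.5
[ 618.80233398 -111.89301179  108.40512089]
scene 61 (array([496.80961516,  -2.8816998 ]), array([52.5, 53.5]), np.float64(52.323831387492866))
scene 65 (array([4.98559756e+02, 3.36405259e-01]), array([52.5, 53. ]), np.float64(52.070755808932994))
scene 70 (array([500.71710214,   4.29263658]), array([52.5, 52.5]), np.float64(51.770350990383655))
side 61 (array([495.59047973,  -5.26140947]), array([55., 56.]), np.float64(54.764183072731726))
side 65 (array([493.63974221,  -2.82083781]), array([54.5, 56. ]), np.float64(54.43771707530627))
side 70 (array([4.91227332e+02, 2.68417611e-01]), array([54.5, 55.5]), np.float64(54.044532707966525))
```

View pics/side14.png

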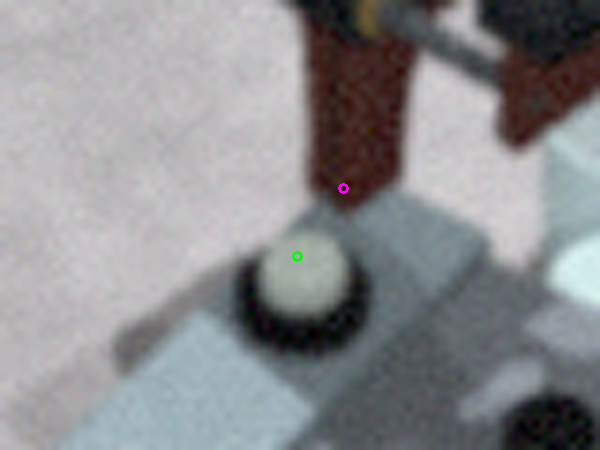

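View pics/scene14.png

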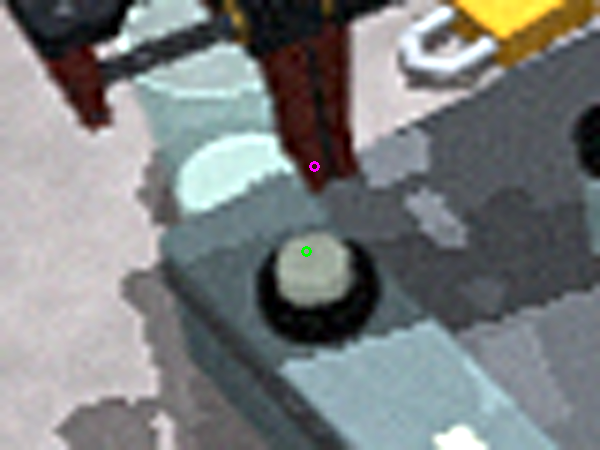

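```bash
python3 - <<'E'
from h import *
for n in ["scene","side"]:
    p=ctrl.get_image(n); c=proj(p,[629,-105,105])[0].astype(int); o=c-[40,30]
    pts={"scene":[(314,258),(312,254),(316,262)],"side":[(304,266),(302,262),(306,270)]}[n]
    for u in pts: print(n,u,ray(p,o+np.array(u)/7.5,94).round(1))
    for u in {"scene":[(319,290)],"side":[(302,297)]}[n]: print("housing",n,ray(p,o+np.array(u)/7.5,84).round(1))
    im=np.ascontiguousarray(p['pixels'][:,:,::-1]); big=cv2.resize(im[o[1]+10:o[1]+55,o[0]+20:o[0]+60],(640,720),interpolation=cv2.INTER_CUBIC)[100:700]; big=cv2.convertScaleAbs(big,alpha=1.5)
    a=np.linspace(0,6.28,40)
    for (x,y),col in (((629.5,-104.5),(0,255,0)),((628,-107),(255,0,255))):
      for z,r in ((94,13),(84,21)):
        u=(proj(p,np.c_[x+r*np.cos(a),y+r*np.sin(a),a*0+z])-o-[20,10])*16-[0,100]; cv2.polylines(big,[u.astype(np.int32)],True,col,1)
    cv2.imwrite(f"pics/{n}15.png",big)
E
```

```text
scene (314, 258) [ 628.7 -100.2   94. ]
scene (312, 254) [ 628.5 -102.3   94. ]
scene (316, 262) [628.9 -98.1  94. ]
housing scene [630.7 -95.1  84. ]
side (304, 266) [ 625.4 -102.8   94. ]
side (302, 262) [ 627.  -103.7   94. ]
side (306, 270) [ 623.8 -102.    94. ]
housing side [ 623.9 -100.6   84. ]
```

View pics/side15.png

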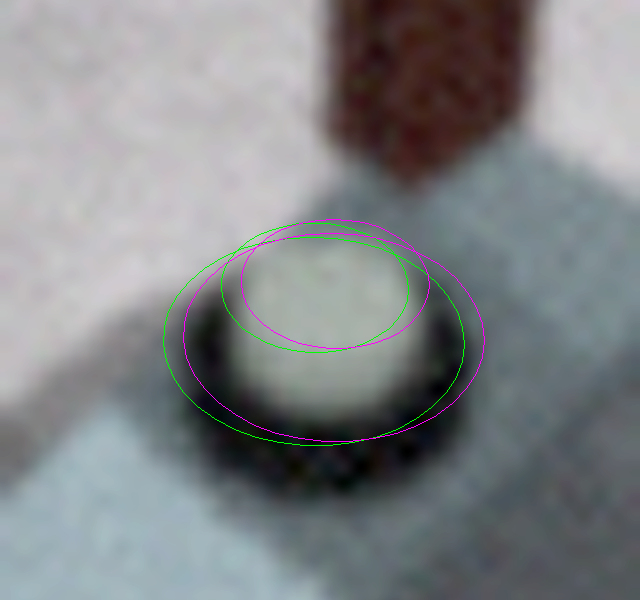

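View pics/scene15.png

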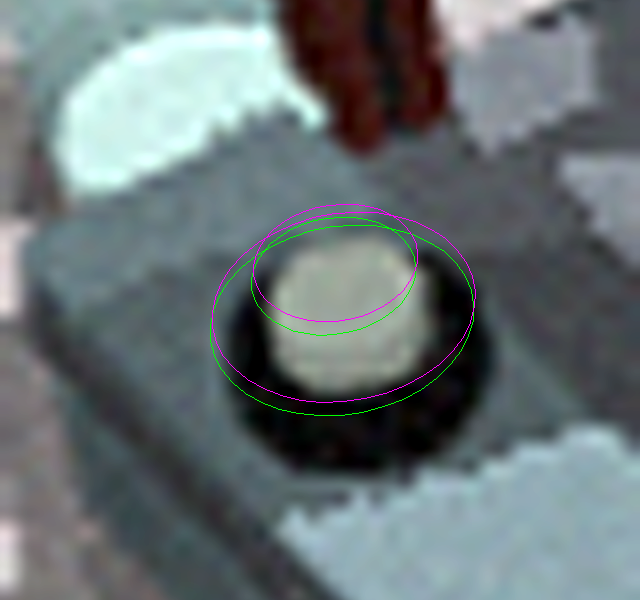

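Key comes out near (627.5, -103). The fingertips are at about (619, -112), so I'll centre over the key and lower to just above it.

```bash
python3 -m handwheel '[[[0,0,0],[4,-4,0],0],[[0,0,0],[4,-4,0],0],[[0,0,0],[1.5,-1.5,5],0],[[0,0,0],[0,0,6],0],[[0,0,0],[0,0,6],0],[[0,0,0],[0,0,4],0],[[0,0,0],[0,0,2],0],[[0,0,0],[0,0,0],0],[[0,0,0],[0,0,0],0],[[0,0,0],[0,0,0],0]]'; python3 - <<'E'
from h import *
E=np.array(ctrl.get_obs()['ee_pos']); print(E)
o2=[]
for n in ["scene","side"]:
    p=ctrl.get_image(n); c=proj(p,[629,-105,100])[0].astype(int)
    o2.append(cv2.convertScaleAbs(cv2.resize(np.ascontiguousarray(p['pixels'][c[1]-30:c[1]+30,c[0]-25:c[0]+25,::-1]),(390,468),interpolation=cv2.INTER_CUBIC),alpha=1.5))
cv2.imwrite("pics/k16.png",np.hstack(o2))
E
```

```text
t: 13.4
ee_pos: [630.3, -95.3, 84.1]
orientation: [-3.139, -0.013, -0.009]
ft_force: [-0.5, 0.4, 0.2]
width: 0.6
[630.33749317 -95.27556498  84.13690291]
```

View pics/k16.png

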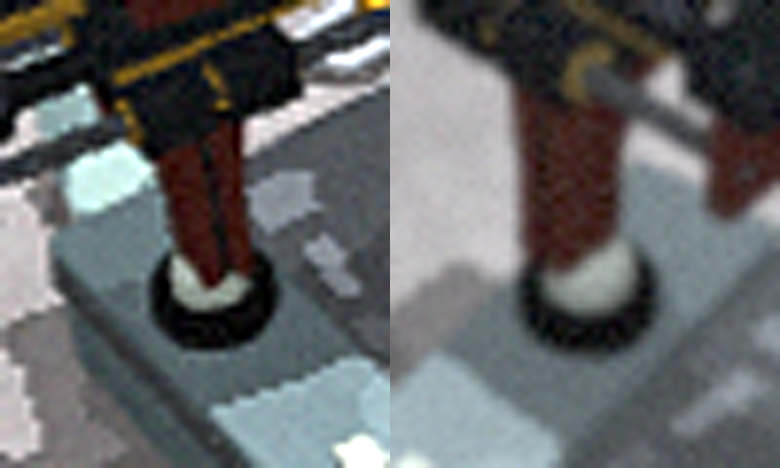

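The fingers are over the key but about 8 mm too far towards +y (TCP y -95). I'll correct that and press gently.

```bash
python3 -m handwheel '[[[0,0,0],[-1,3,0],0],[[0,0,0],[-1,3,0],0],[[0,0,0],[0,1,0],0],[[0,0,0],[0,0,1],0],[[0,0,0],[0,0,1],0],[[0,0,0],[0,0,1],0],[[0,0,0],[0,0,1],0],[[0,0,0],[0,0,1],0],[[0,0,0],[0,0,0],0],[[0,0,0],[0,0,0],0]]'
```

```text
t: 14.33
ee_pos: [628.9, -103.7, 79.7]
orientation: [-3.139, -0.012, -0.012]
ft_force: [0.2, -0.4, -0.4]
width: 0.7
```

```bash
python3 -m handwheel '[[[0,0,0],[0,0,1],0],[[0,0,0],[0,0,1],0],[[0,0,0],[0,0,1],0],[[0,0,0],[0,0,1],0],[[0,0,0],[0,0,1],0],[[0,0,0],[0,0,1],0],[[0,0,0],[0,0,0],0],[[0,0,0],[0,0,0],0],[[0,0,0],[0,0,0],0],[[0,0,0],[0,0,0],0]]'; python3 - <<'E'
from h import *
o=ctrl.get_obs(); print(o['ee_pos'],o['ft_force'])
o2=[]
for n in ["scene","side"]:
    p=ctrl.get_image(n); c=proj(p,[629,-105,100])[0].astype(int)
    o2.append(cv2.convertScaleAbs(cv2.resize(np.ascontiguousarray(p['pixels'][c[1]-30:c[1]+30,c[0]-25:c[0]+25,::-1]),(390,468),interpolation=cv2.INTER_CUBIC),alpha=1.5))
cv2.imwrite("pics/k17.png",np.hstack(o2))
E
```

```text
t: 15.17
ee_pos: [629.0, -103.6, 74.0]
orientation: [-3.14, -0.012, -0.012]
ft_force: [-1.7, -0.2, 3.1]
width: 0.7
[ 629.04301952 -103.61440901   73.97805255] [-1.66630481 -0.15714623  3.14392051]
```

View pics/k17.png

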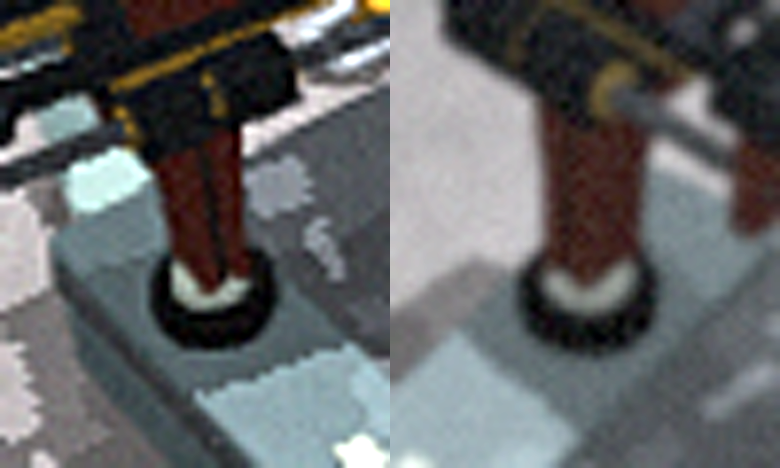

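Force now 3 N upwards, so the key is moving down on its spring. I'll go on to the stop, where the force should jump.

```bash
python3 -m handwheel '[[[0,0,0],[0,0,1],0],[[0,0,0],[0,0,1],0],[[0,0,0],[0,0,1],0],[[0,0,0],[0,0,0],0],[[0,0,0],[0,0,0],0],[[0,0,0],[0,0,0],0],[[0,0,0],[0,0,0],0],[[0,0,0],[0,0,0],0],[[0,0,0],[0,0,0],0],[[0,0,0],[0,0,0],0]]'
```

```text
t: 16.1
ee_pos: [629.1, -103.6, 71.3]
orientation: [-3.14, -0.012, -0.012]
ft_force: [-0.6, -0.9, 3.5]
width: 0.4
```

```bash
python3 -m handwheel '[[[0,0,0],[0,0,1],0],[[0,0,0],[0,0,1],0],[[0,0,0],[0,0,1],0],[[0,0,0],[0,0,0],0],[[0,0,0],[0,0,0],0],[[0,0,0],[0,0,0],0],[[0,0,0],[0,0,0],0],[[0,0,0],[0,0,0],0],[[0,0,0],[0,0,0],0],[[0,0,0],[0,0,0],0]]'
```

```text
t: 16.93
ee_pos: [629.1, -103.6, 71.2]
orientation: [-3.14, -0.012, -0.012]
ft_force: [-0.8, 0.6, 4.1]
width: 0.3
```

Height no longer changes (71.3 to 71.2), so it looks like the stop. I'll confirm with a firmer push held to the end of the call.

```bash
python3 -m handwheel '[[[0,0,0],[0,0,0.5],0],[[0,0,0],[0,0,1],0],[[0,0,0],[0,0,1],0],[[0,0,0],[0,0,1],0],[[0,0,0],[0,0,1],0],[[0,0,0],[0,0,1.5],0],[[0,0,0],[0,0,1.5],0],[[0,0,0],[0,0,1.5],0],[[0,0,0],[0,0,1.5],0],[[0,0,0],[0,0,1.5],0]]'; python3 - <<'E'
from h import *
o=ctrl.get_obs(); print(o['ee_pos'],o['ft_force'])
o2=[]
for n in ["scene","side"]:
    p=ctrl.get_image(n); c=proj(p,[629,-105,100])[0].astype(int)
    o2.append(cv2.convertScaleAbs(cv2.resize(np.ascontiguousarray(p['pixels'][c[1]-30:c[1]+30,c[0]-25:c[0]+25,::-1]),(390,468),interpolation=cv2.INTER_CUBIC),alpha=1.5))
cv2.imwrite("pics/k18.png",np.hstack(o2))
E
```

```text
t: 17.77
ee_pos: [629.2, -103.6, 70.7]
orientation: [-3.14, -0.012, -0.012]
ft_force: [-6.1, 0.7, 16.7]
width: 0.3
[ 629.15691437 -103.63799816   70.69040879] [-6.076129    0.6852086  16.73301881]
```

View pics/k18.png

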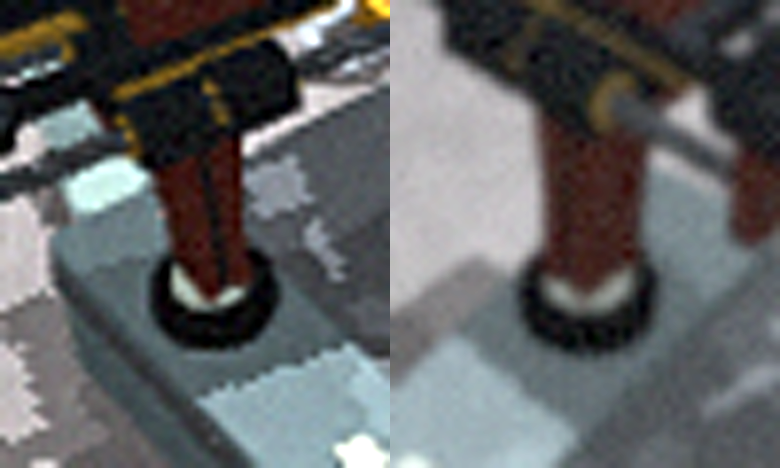

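Force rose to 17 N with no travel, so the key is at its stop. Release, lift away and check.

```bash
python3 -m handwheel '[[[0,0,0],[0,0,-1],0],[[0,0,0],[0,0,-3],0],[[0,0,0],[0,0,-6],0],[[0,0,0],[0,0,-12],0],[[0,0,0],[0,0,-15],0],[[0,0,0],[0,0,-15],0],[[0,0,0],[0,-10,-15],0],[[0,0,0],[0,-15,-15],0],[[0,0,0],[0,-15,-5],0],[[0,0,0],[0,0,0],0]]'; python3 -m handwheel '[[[0,0,0],[20,-10,-5],0],[[0,0,0],[20,-10,-5],0],[[0,0,0],[20,-10,-5],0],[[0,0,0],[15,-10,0],0],[[0,0,0],[10,-10,0],0],[[0,0,0],[5,-5,0],0],[[0,0,0],[0,0,0],0],[[0,0,0],[0,0,0],0],[[0,0,0],[0,0,0],0],[[0,0,0],[0,0,0],0]]'; python3 - <<'E'
from h import *
o=ctrl.get_obs(); print(o['ee_pos'],o['ft_force'],o['qvel'].round(3) if hasattr(o['qvel'],'round') else o['qvel'])
for n in ["scene","side"]:
    p=ctrl.get_image(n); print(n,blob(p,[498,-5],61,100,255,40,50)[0])
    cv2.imwrite(f"pics/{n}19.png",cv2.resize(p['pixels'][130:330,150:400,::-1],(750,600)))
E
```

```text
t: 18.7
ee_pos: [628.5, -63.0, 164.2]
orientation: [-3.139, -0.009, -0.013]
ft_force: [0.5, 0.7, -0.2]
width: 0.1
t: 19.53
ee_pos: [717.0, -5.7, 174.8]
orientation: [-3.141, -0.015, 0.001]
ft_force: [-0.8, -0.5, -0.3]
width: 0.4
[717.01789424  -5.74497526 174.76313341] [-0.80703731 -0.49983919 -0.34906689] [-0.008 -0.005  0.016 -0.002 -0.001 -0.001]
scene (array([497.26307229,  -2.15759036]), array([51.5, 52. ]), np.float64(51.40011726956917))
side (array([495.44705079,  -4.23855614]), array([51. , 54.5]), np.float64(52.87151804578766))
```

View pics/scene19.png

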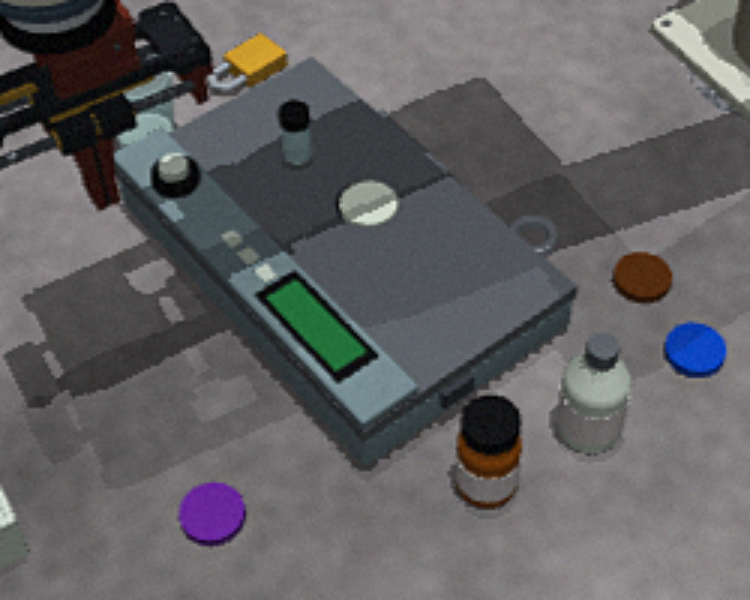

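View pics/side19.png

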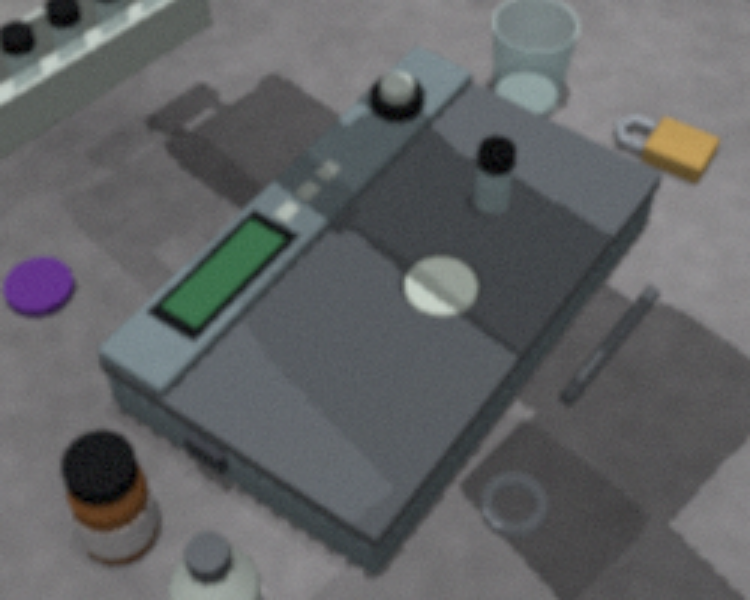

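The disc lies flush in the well (scene crop (368,203), side crop (441,286)) and the key is up. The vial and the other things stand where they were, and the arm is free.

```bash
python3 -c "
from workcell import ctrl
print(ctrl.close_job(), ctrl.get_obs()['t'])"
```

```text
the job is handed in; nothing more can be done
the job is handed in; nothing more can be done
```

I pushed the white disc across the deck into the well, pressed the start key down to its stop, let it come up again and handed the job in at about 20 s. No verdict was reported.

**Last checks:**
- **Disc:** it looks flush in the well in both room cameras. It reads round, about 51–54 mm across, and is centred to about 2–3 mm, which is about as well as the images can tell. Its depth fits only the bottom of the well.
- **Key:** the press ended with about 17 N and no further travel, so it reached the stop. The key stands up again in the last pictures.
- **Everything else:** the vial and the other things look to be where they were, judged by eye and not measured. The arm ended clear of everything, with about 1 N or less at the wrist.

**What disagreed:** the fingertips actually stood about 14 mm above the reported TCP, not 8 mm below it as stated. Because of this, my first push passed over the disc without touching it. I found the offset from the camera views and corrected for it. The scene and side cameras also differed by 2–3 mm in y.

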